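Put the night torch on charge

ROBOT

A 7-joint arm with a two-finger parallel gripper is mounted at the origin on the work surface. World frame = base frame: x ahead of the robot, y to its left, z up, the work surface at z = 0. Lengths are in mm, angles in rad, forces in N, time in s.
With the tool pointing down it reaches from about 425 to 875 mm from the base axis. Payload 8.4 kg.
Tool frame: the origin (TCP) lies on the centre line of the jaws, within the pads' length; the fingertips stand 8 mm ahead of it and the grasp point (between the pads) lies 11 mm behind it; x points along the fingers, z is the direction in which the jaws open and shut, and the axes are right-handed (so a half turn about x gives the same grasp; the last joint's range is limited). The gripper opens to 87 mm and grips with 3 to 60 N. Pads are 19 mm wide; open, the fingers measure 117 mm over their backs; the gripper's body (75 mm by 190 mm) begins 51 mm behind the grasp point.
Start: joints at [-1.206, 0.333, 0.04, 1.465, -0.013, 1.343, -0.059], TCP at [290.774, 581.304, 230.546] pointing down, gripper open.
Joint ranges: [-2.58, 2.58], [-0.38, 2.09], [-1.3, 1.39], [0.25, 2.4], [-1.5, 4.64], [0.08, 2.09], [-2.65, 2.65]. Speed limits (rad/s): [2.22, 2.22, 2.79, 2.79, 3.14, 3.14, 3.14].

INTERFACE

Orientations are given as a unit quaternion [x, y, z, w].
In Python, from bench import * gives the robot as it stands.
- The arm moves only by the tool carry_out, never from a script. Its argument "deltas" is a list that holds one entry, the list of rows, each a list of 5 numbers: the shift along the tool's x, y, z in m, then the turn about the tool's x in degrees, then the closure, from 0 (fully open) to 1 (shut). A call has 1 to 20 rows; each row shifts and turns the commanded pose from where the row before left it, along the tool's axes as they then stand; what a row does not reach is not made up. A row lasts 1/12 s, in which the tool goes at most 41.7 mm and 7.16 degrees, less where a joint would pass 70% of its speed; a pose out of reach is approached as far as the arm can. A call is refused whole if a number of a shift passes 0.0417 or a number of a turn 7.16, either way. A call with a gripper value outside its range is refused whole. The fingers move at their own pace and stop on an object; the grip force is fixed at half the most. Time passes only in rows, so rows that do not move let the fingers close. It gives the time, the measured TCP pose, the force and the opening at its end, in the units of the state.
- observe(): the state, without advancing time (a new reading comes with each control period).
- snapshot(name): name is "scene" or "top"; returns a dict with "color" (384x512x3 uint8, red, green, blue), "mtx" (3x3 intrinsics, pixels), "R" (3x3) and "t" (3): a world point X has camera coordinates R X + t. Camera axes: x right, y down, z forward; pixel columns grow to the right and rows downward; lengths in mm; the calibration is good to about 2 mm. A picture is of the moment at which its call begins. There is no depth.
- finish_job(): hands the job in, once; it reports no verdict.
The state is a dict: "clock": time; "qpos": joint angles; "dq": joint speeds; "joint_efforts": joint torques, N m; "tool_pos": TCP position; "orientation": TCP orientation; "contact_force": force on the tool from outside, world axes, zero at the start; "ft_torque": the same for the moment, N m; "width": finger opening in mm.
Only numpy, scipy, OpenCV 4.12 (cv2) and the standard library are available. Lean on these libraries where they do the work, as an engineer would, in place of code of your own. Each camera call takes 0.05 s, during which the arm holds its last target. There are 200 camera calls.

TASK

Of the three torches standing by the bed, take the one whose length fits the charging cradle between its two end stops and lay it on its side in the cradle, lens at the high end, lowering it right into both saddles before you let go. Then, with the torch lying there, press the green button all the way down and let it up again to start the charge. Leave the other torches and everything else standing where they are.

Things in the scene. Friction and masses are not known exactly. Their poses are not given: they have to be found in the camera images.
- torch_b: Middle-length torch: plain round tube 36 mm in diameter and 150 mm long, silver body, black rubber tail, black head with an orange ring and a yellowish lens; starts upright on its flat tail, lens up. Origin: centre of the tail's flat face; z runs along the tube to the lens, 150 mm away. About 0.2 to 0.3 kg. Of the three, the one that the cradle is made for
- torch_b_lens (a point): centre of the middle torch's lens face (head end)
- torch_a: Short (wrong) torch: plain round tube 36 mm in diameter and 125 mm long, silver body, black rubber tail, black head with an orange ring and a yellowish lens; starts upright on its flat tail, lens up. Origin: centre of the tail's flat face; z runs along the tube to the lens, 125 mm away. About 0.2 to 0.3 kg
- torch_a_lens (a point): centre of the short torch's lens face
- torch_c: Long (wrong) torch: plain round tube 36 mm in diameter and 175 mm long, silver body, black rubber tail, black head with an orange ring and a yellowish lens; starts upright on its flat tail, lens up. Origin: centre of the tail's flat face; z runs along the tube to the lens, 175 mm away. About 0.2 to 0.3 kg
- torch_c_lens (a point): centre of the long torch's lens face
- cradle: sloping cradle of the charging dock. Origin: on the line that a seated torch's axis takes, midway between the end stops, 70 mm above the table; x runs along that line UP the slope (20 degrees) to the high stop, y level across, z square to the line, upwards. The stops are 158 mm apart. Between the saddles the torch's sides are free for fingers: only a spine 30 mm wide, its top 30 mm below the line
- stop_low (a point): black low end stop with copper contact: point on the seated line at its inner face (cradle x = -79 mm). 36 mm wide, 8 mm thick, reaching 6 mm above the line. The torch's tail belongs here
- stop_high (a point): black high end stop: point on the seated line at its inner face (cradle x = +79 mm). 16 mm wide, 8 mm thick, its top 2 mm below the line. The lens belongs here
- saddle_low (a point): point on the seated line over the middle of the low black V saddle (cradle x = -58 mm); 20 mm long along x, arms reach 23 mm to each side and up to 6 mm below the line
- saddle_high (a point): the same for the high V saddle (cradle x = +58 mm)
- dock: fixed white charging dock that carries the cradle and the button. Origin: on the table, straight below the cradle's origin; x level, towards the high end; z up. Base 12 mm high, 100 mm wide, reaching 118 mm towards the high end and 167 mm towards the low end
- charge (a joint): travel of the green charge button, m: 0 up, 0.006 fully down; a spring (4 N when fully down) brings it back
- charge_top (a point): centre of the top face of the green round button (30 mm in diameter), on the dock's base beyond the low end stop, about 55 mm from it; it is pressed straight down
- mug: blue mug, 80 mm wide, 90 mm high, with handle; bystander. Origin: centre of the underside
- book: closed blue book lying flat, 130 x 190 x 28 mm; bystander. Origin: centre of the underside
- clock: white alarm clock, 45 x 100 x 75 mm high; bystander. Origin: centre of the underside
- plant: plant in a black pot 85 mm high, 100 mm wide, leaves to about 220 mm; bystander. Origin: centre of the underside

How it is judged (in metres and radians):
On the way, in this order (a step that is already met when the one before it is completed fails the run):
1. the middle-length torch lies in the cradle, lens up the slope, both ends within 8 mm of the seated line, with the fingers still on it (y of torch_b in the frame of cradle between -0.008 and 0.008 m and z of torch_b in the frame of cradle between -0.008 and 0.008 m and y of torch_b_lens in the frame of cradle between -0.008 and 0.008 m and z of torch_b_lens in the frame of cradle between -0.008 and 0.008 m and x of torch_b_lens in the frame of cradle between 0.066 and 0.084 m and contact force between the fingers and torch_b above 0.3 N), for 0.1 s.
2. the green button is pressed at least 4.5 mm down while the released torch lies in the cradle (value of joint charge above 0.0045 m and contact force between the fingers and torch_b below 0.1 N and y of torch_b in the frame of cradle between -0.006 and 0.006 m and z of torch_b in the frame of cradle between -0.006 and 0.006 m and y of torch_b_lens in the frame of cradle between -0.006 and 0.006 m and z of torch_b_lens in the frame of cradle between -0.006 and 0.006 m and x of torch_b_lens in the frame of cradle between 0.066 and 0.084 m), for 0.05 s.
At the end, for the whole second after the job is handed in: The middle-length torch lies still in the cradle between the end stops, lens at the high end (lens face 66 to 84 mm up the line from the cradle's origin), both end centres within 6 mm of the seated line in y and in z; the button is released (less than 2 mm down) (y of torch_b in the frame of cradle between -0.006 and 0.006 m and z of torch_b in the frame of cradle between -0.006 and 0.006 m and y of torch_b_lens in the frame of cradle between -0.006 and 0.006 m and z of torch_b_lens in the frame of cradle between -0.006 and 0.006 m and x of torch_b_lens in the frame of cradle between 0.066 and 0.084 m and linear speed of torch_b below 0.02 m/s and value of joint charge below 0.002 m); the robot touches nothing.
It fails at once if a wrong torch is knocked over or shifted by more than 40 mm (distance of any of torch_a_lens, torch_c_lens from where it was at the start of the episode above 0.04 m).
It fails at once if the mug, book, clock or plant is shifted by more than 40 mm (distance of any of mug, book, clock, plant from where it was at the start of the episode above 0.04 m).
It also fails if it takes over 67 s, if anything falls off the work surface, if the arm or the gripper's body presses on something with over 40 N, if the wrist force passes 120 N, or if a joint passes its speed limit or range.

## Working session

There is one attempt and no reset: what is moved stays moved. The work goes in short steps, Python scripts to look and compute and a tool call to move; the robot and the scene stay as the last step left them, time stands still between calls to the robot, and variables do not carry over. Pictures are saved under pics/ and viewed, about 8 in all and at most 12, crops included, and the job is handed in when it is done.

Besides the shell and the picture viewer there is one more tool, called after "Emit:" by a JSON object that holds its "fn" and its "kwargs", one argument or row to a line. carry_out: Moves the arm, as the interface text tells. Its arguments: {"type":"object","properties":{"deltas":{"type":"array","items":{"type":"array","items":{"type":"array","items":{"type":"number"}}}}},"required":["deltas"]}

```bash
mkdir -p pics
python3 - <<'E'
from bench import *
import cv2,pickle
s=observe();print({k:s[k] for k in("clock","qpos","tool_pos","orientation","contact_force","width")})
d={}
for n in("scene","top"):
    p=snapshot(n);d[n]=p;cv2.imwrite(f"pics/{n}0.png",cv2.resize(p["color"][:,:,::-1],(800,600),interpolation=cv2.INTER_CUBIC))
    print(n,p["mtx"],p["R"],p["t"])
pickle.dump(d,open("d0.pkl","wb"))
E
```

```text
{'clock': 0.0, 'qpos': array([-1.20621528,  0.33390362,  0.0398669 ,  1.466267  , -0.013354  ,
        1.3432797 , -0.05848938]), 'tool_pos': array([290.60228869, 580.92080236, 229.66597347]), 'orientation': array([-0.37205088,  0.60197256,  0.37137093,  0.60107472]), 'contact_force': array([-0.04931975,  0.00496917, -0.01800951]), 'width': 87.13956928641348}
scene [[440.80947435   0.         257.79263555]
 [  0.         440.80947435 191.42319172]
 [  0.           0.           1.        ]] [[-0.34722194  0.93772774 -0.01017858]
 [ 0.58447139  0.20790465 -0.784327  ]
 [-0.73336902 -0.27828463 -0.6202641 ]] [ 237.3503141  -274.229334   1858.19552188]
top [[477.94058104   0.         255.38899371]
 [  0.         477.94058104 194.78135905]
 [  0.           0.           1.        ]] [[-1.71145317e-02 -9.99851115e-01 -2.20010988e-03]
 [-9.90910663e-01  1.72550584e-02 -1.33410348e-01]
 [ 1.33428448e-01 -1.03143294e-04 -9.91058444e-01]] [   3.21620447  606.71666096 1573.36806794]
```

View pics/scene0.png

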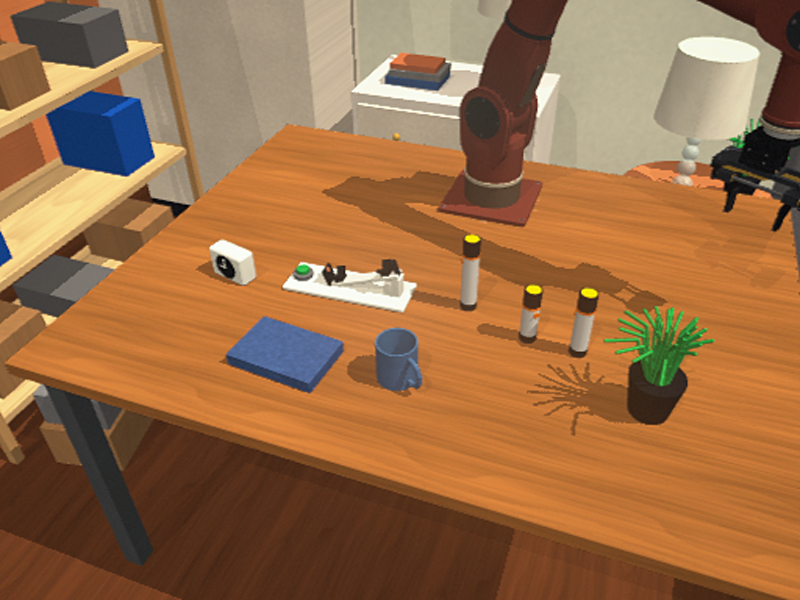

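View pics/top0.png

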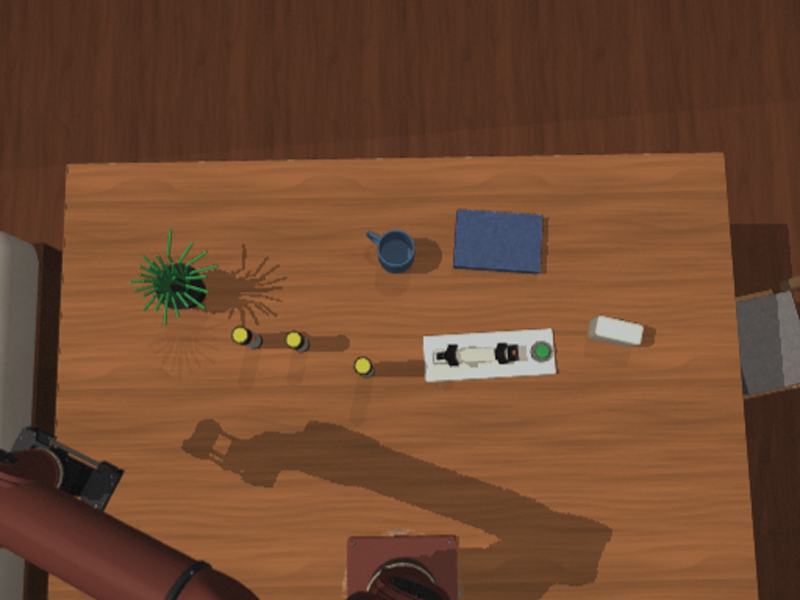

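The scene view shows the torches: long at (470,240–305), short at (533,290–340), middle at (588,293–353). The dock runs from (285,290) to (415,300), with its high end and white tower on the right. In the top view the torch lenses are at (240,336), (294,340) and (363,366), and the dock spans (424–555, 331–380) with the button at (541,351). Next I'll crop closer for accuracy.

Run:
```python
import cv2,pickle,numpy as np
d=pickle.load(open("d0.pkl","rb"))
def crop(n,x0,y0,w,h,s):
    return cv2.resize(d[n]["color"][y0:y0+h,x0:x0+w,::-1],(w*s,h*s),interpolation=cv2.INTER_CUBIC)
a=crop("scene",180,145,210,90,3)   # 630x270
a=cv2.copyMakeBorder(a,0,0,0,170,0)
b=crop("top",140,200,230,50,3)
b=crop("top",262,203,100,50,8)
cv2.imwrite("pics/c_top.png",b)
cv2.imwrite("pics/c_sc.png",crop("scene",178,145,100,60,8))
t=np.vstack([crop("scene",285,145,110,90,6)]);cv2.imwrite("pics/c_tor.png",t)
```

```text
(no output)
```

View pics/c_top.png

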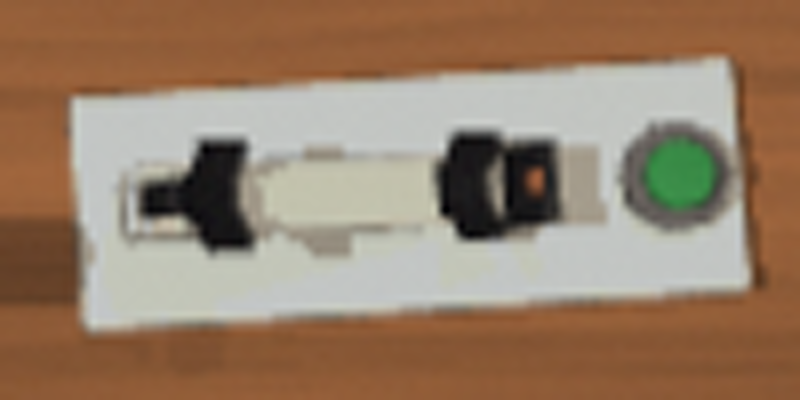

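View pics/c_sc.png

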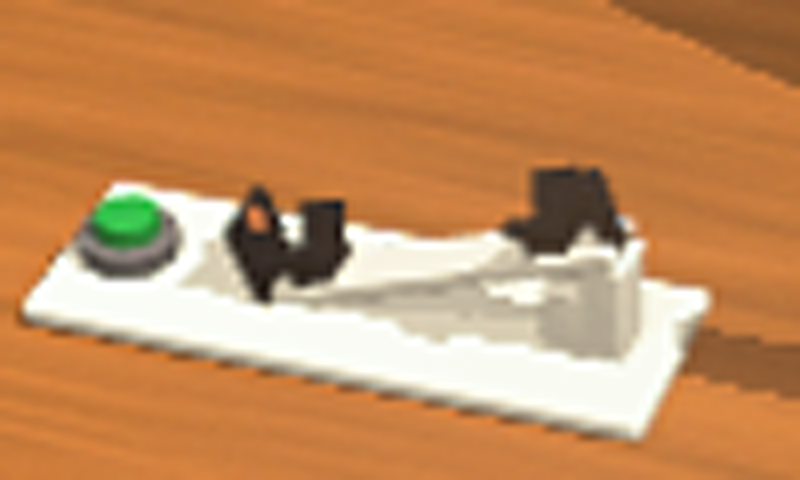

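View pics/c_tor.png

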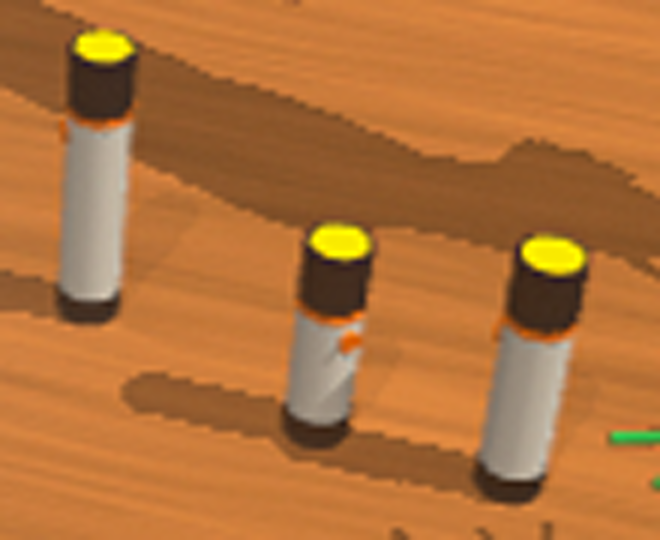

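Crop readings:
- **Top crop:** dock corners are (72,98), (728,60), (750,285) and (85,330), and the button is at (682,172).
- **Scene crop:** button top is at (128,212), with dock corners (22,310), (120,182) and (710,292).
- **Torch crop:** lenses are at (104,47), (340,243) and (553,257), and the right torch's tail centre is near (511,485).

```bash
cat > h.py <<'E'
import pickle,numpy as np
from scipy.optimize import least_squares
from scipy.spatial.transform import Rotation as Ro
d=pickle.load(open("d0.pkl","rb"))
def proj(n,X):
    c=d[n];p=(np.atleast_2d(X)@c["R"].T+c["t"])@c["mtx"].T;return p[:,:2]/p[:,2:]
def planez(n,uv,z):
    c=d[n];r=c["R"].T@np.linalg.inv(c["mtx"])@[uv[0],uv[1],1];o=-c["R"].T@c["t"];return o+r*(z-o[2])/r[2]
def tri(u1,u2):
    f=lambda X:np.r_[proj("scene",X)[0]-u1,proj("top",X)[0]-u2]
    r=least_squares(f,[600,200,100.]);return r.x,r.fun
E
python3 - <<'E'
import cv2
from h import *
T=lambda p,o,s:(np.array(p)+.5)/s+np.array(o)-.5
# lens by yellow blobs
for n in("scene","top"):
    hsv=cv2.cvtColor(d[n]["color"],cv2.COLOR_RGB2HSV)
    m=cv2.inRange(hsv,(25,150,120),(35,255,255));_,_,st,ce=cv2.connectedComponentsWithStats(m)
    c=[(ce[i]) for i in range(1,len(st)) if st[i][4]>15];print(n,[x.round(1) for x in c])
    if n=="scene":S=sorted(c,key=lambda x:-x[0])
    else:P=sorted(c,key=lambda x:x[0])
for a,b in zip(S,P):print("lens",*tri(a,b))
for n,z in(("scene",150),("top",150)):print("b lens at150",n,planez(n,(S if n=="scene" else P)[0],150).round(1))
print("b tail", planez("scene",T((511,485),(285,145),6),0))
tc=T([(72,98),(728,60),(750,285),(85,330)],(262,203),8)
sc=T([(120,182),(22,310),(710,292)],(178,145),8)
D=np.array([(118,-50,12),(-167,-50,12),(-167,50,12),(118,50,12.)])
def W(X,p):
    a=p[2];return np.c_[X[:,0]*np.cos(a)-X[:,1]*np.sin(a)+p[0],X[:,0]*np.sin(a)+X[:,1]*np.cos(a)+p[1],X[:,2]]
f=lambda p:np.r_[(proj("top",W(D,p))-tc).ravel(),(proj("scene",W(D[[2,1,0]],p))-sc)[[0,1]].ravel()]
r=least_squares(f,[600,-100,1.57]);print("dock",r.x,np.degrees(r.x[2]),r.fun.round(2))
r2=least_squares(lambda p:f(p)[:8],r.x);print("top only",r2.x,r2.fun.round(2))
print("scene corners pred crop",(proj("scene",W(D,r.x))-[178,145])*8)
bt=tri(T((128,212),(178,145),8),T((682,172),(262,203),8));print("button",*bt)
b=bt[0]-[r.x[0],r.x[1],0];a=r.x[2];print("button in dock",b[0]*np.cos(a)+b[1]*np.sin(a),-b[0]*np.sin(a)+b[1]*np.cos(a))
from bench import observe
s=observe();print(Ro.from_quat(s["orientation"]).as_matrix().round(4))
E
```

```text
scene [array([301.7, 152.2]), array([341.3, 184.8]), array([376.9, 187. ])]
top [array([153.1, 214. ]), array([187.2, 216.9]), array([231.6, 233.6])]
lens [536.49432914 315.66082425 150.08732381] [-0.46691507  0.02512785 -0.50126499  0.08529001]
lens [527.68929845 211.96104203 125.50034579] [-0.40668743  0.008186   -0.41960042  0.09358265]
lens [469.58280768  68.59595949 175.67195264] [-0.39026831 -0.0070657  -0.36602561  0.10439461]
b lens at150 scene [535.8 316.9 150. ]
b lens at150 top [536.7 314.1 150. ]
b tail [ 5.37406514e+02  3.18420606e+02 -1.13686838e-13]
dock [ 496.3557015  -174.54852173    1.61502923] 92.53435869271769 [-1.02 -0.14  0.1  -0.49 -0.05  0.65 -0.72  0.2  -1.03 -0.44 -0.73 -0.64]
top only [ 496.52522679 -175.99797538    1.61615599] [-0.61 -0.15  0.5  -0.6   0.39  0.54 -0.28  0.19]
scene corners pred crop [[634.23172627 422.4881853 ]
 [ 12.63881453 301.40853517]
 [108.27542496 175.01849858]
 [704.20580843 284.52369719]]
button [ 502.06297559 -310.9501808    34.02378795] [-0.64314243 -0.07865207 -0.55965964  0.2616275 ]
button in dock -136.52060950632892 0.3297824556122988
[[-6.000e-04 -8.943e-01  4.474e-01]
 [-1.300e-03  4.474e-01  8.943e-01]
 [-1.000e+00 -1.000e-04 -1.400e-03]]
```

Emit:
{"fn": "carry_out", "kwargs": {
  "deltas": [
    [[0, 0, 0, 6.77, 0], [0, 0, 0, 6.77, 0], [0, 0, 0, 6.77, 0], [0, 0, 0, 6.77, 0], [0, 0, 0, 6.77, 0], [0, 0, 0, 6.77, 0], [0, 0, 0, 6.77, 0], [0, 0, 0, 6.77, 0], [0, 0, 0, 6.77, 0], [0, -0.025, 0, 0, 0], [0, -0.025, 0, 0, 0], [0, -0.025, 0, 0, 0], [0, -0.025, 0, 0, 0], [0, -0.025, 0, 0, 0], [0, -0.025, 0, 0, 0], [0, -0.025, 0, 0, 0], [0, -0.025, 0, 0, 0], [0, -0.025, 0, 0, 0], [0, -0.025, 0, 0, 0], [0, -0.025, 0, 0, 0]]
  ]
}}

```text
clock: 1.77
tool_pos: [302.5, 305.1, 230.2]
orientation: [-0.016, 0.707, 0.015, 0.707]
contact_force: [-0.2, -0.4, 0.2]
width: 87.0
```

Emit:
{"fn": "carry_out", "kwargs": {
  "deltas": [
    [[0, 0, 0.025, 0, 0], [0, 0, 0.025, 0, 0], [0, 0, 0.025, 0, 0], [0, 0, 0.025, 0, 0], [0, 0, 0.025, 0, 0], [0, 0, 0.025, 0, 0], [0, 0, 0.025, 0, 0], [0, 0, 0.025, 0, 0], [0, 0, 0.025, 0, 0], [0, 0, 0.009, 0, 0], [0, 0, 0, 0, 0], [0, 0, 0, 0, 0]]
  ]
}}

```text
clock: 2.77
tool_pos: [536.1, 316.5, 229.9]
orientation: [-0.016, 0.707, 0.015, 0.707]
contact_force: [-0.5, 0.7, -0.8]
width: 87.5
```

```bash
cat >> h.py <<'E'
u=np.array([np.cos(1.615),np.sin(1.615),0])
def st(tgt=None):
    from bench import observe
    s=observe();R=Ro.from_quat(s["orientation"]).as_matrix()
    print("t",round(s["clock"],2),"tcp",s["tool_pos"].round(1),"F",s["contact_force"].round(2),"w",round(s["width"],1),"q",s["qpos"].round(2))
    print("x",R[:,0].round(3),"yaw y deg",np.degrees(np.arctan2(R[1,1],R[0,1])).round(2))
    if tgt is not None:print("to go tool mm",(R.T@(np.array(tgt)-s["tool_pos"])).round(1))
    return s,R
E
python3 -c "
from h import *
st([536.5,315.7,95])"
```

```text
t 2.77 tcp [536.1 316.5 229.9] F [-0.47  0.72 -0.77] w 87.5 q [-0.98  0.29  0.47  1.56 -0.14  1.33 -0.45]
x [-0.001 -0.001 -1.   ] yaw y deg 92.46
to go tool mm [134.9  -0.7   0.5]
```

Emit:
{"fn": "carry_out", "kwargs": {
  "deltas": [
    [[0.025, 0, 0, 0, 0], [0.025, 0, 0, 0, 0], [0.025, 0, 0, 0, 0], [0.025, 0, 0, 0, 0], [0.02, 0, 0, 0, 0], [0.015, 0, 0, 0, 0], [0, 0, 0, 0, 0], [0, 0, 0, 0, 1], [0, 0, 0, 0, 1], [0, 0, 0, 0, 1], [0, 0, 0, 0, 1], [0, 0, 0, 0, 1], [0, 0, 0, 0, 1], [0, 0, 0, 0, 1], [0, 0, 0, 0, 1], [0, 0, 0, 0, 1], [0, 0, 0, 0, 1]]
  ]
}}

```text
clock: 4.18
tool_pos: [536.5, 316.7, 95.5]
orientation: [-0.015, 0.707, 0.015, 0.707]
contact_force: [-0.4, 1.0, -0.3]
width: 35.4
```

```bash
python3 -c "
from h import *
st()"
```

```text
t 4.18 tcp [536.5 316.7  95.5] F [-0.37  0.96 -0.26] w 35.4 q [-0.96  0.4   0.44  1.71 -0.19  1.07 -0.41]
x [-0. -0. -1.] yaw y deg 92.49
```

Emit:
{"fn": "carry_out", "kwargs": {
  "deltas": [
    [[-0.01, 0, 0, 0, 1], [-0.01, 0, 0, 0, 1], [0, 0, -0.02, 0, 1], [0, 0, -0.02, 0, 1], [0, 0, -0.02, 0, 1], [0, 0, -0.02, 0, 1], [0, 0, -0.02, 0, 1], [0, 0, 0, 0, 1], [0.01, 0, 0, 0, 1], [0.006, 0, 0, 0, 1], [0.005, 0, 0, 0, 1], [0, 0, 0, 0, 1]]
  ]
}}

```text
clock: 5.18
tool_pos: [437.5, 312.5, 94.7]
orientation: [-0.015, 0.707, 0.015, 0.707]
contact_force: [-2.0, -0.8, 5.8]
width: 35.2
```

Emit:
{"fn": "carry_out", "kwargs": {
  "deltas": [
    [[-0.0006, 0.0047, 0, 0, 1], [-0.0006, 0.0047, 0, 0, 1], [-0.0002, 0.0047, 0, 0, 1], [-0.0002, 0.0047, 0, 0, 1], [0.0003, 0.0046, 0, 0, 1], [0.0003, 0.0046, 0, 0, 1], [0.0006, 0.0046, 0, 0, 1], [0.0006, 0.0046, 0, 0, 1], [0.001, 0.0046, 0, 0, 1], [0.001, 0.0046, 0, 0, 1]]
  ]
}}

```text
clock: 6.02
tool_pos: [435.0, 359.3, 94.7]
orientation: [-0.015, 0.707, 0.016, 0.707]
contact_force: [-8.0, -6.0, 28.8]
width: 35.5
```

```bash
python3 -c "
from h import *
st()
from bench import snapshot
import cv2
p=snapshot('scene');cv2.imwrite('pics/s1.png',cv2.resize(p['color'][120:270,290:490,::-1],(800,600),interpolation=cv2.INTER_CUBIC))"
```

```text
t 6.02 tcp [435.  359.3  94.7] F [-8.01 -6.02 28.79] w 35.5 q [-1.12  0.28  0.41  1.85 -0.13  1.03 -0.61]
x [-0.     0.001 -1.   ] yaw y deg 92.48
```

View pics/s1.png

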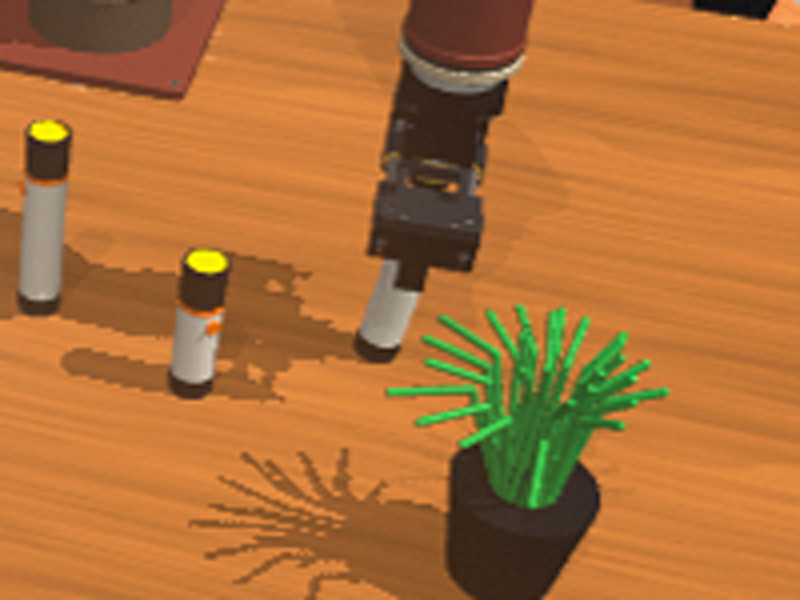

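The torch is tilting in the fingers as planned: its tail is on the table at (380,345) in the crop and it leans about 25°. The press force is highish, so I'll ease up and continue the arc.

Emit:
{"fn": "carry_out", "kwargs": {
  "deltas": [
    [[-0.001, 0, 0, 0, 1], [0.0012, 0.0045, 0, 0, 1], [0.0014, 0.0045, 0, 0, 1], [0.0018, 0.0044, 0, 0, 1], [0.0018, 0.0043, 0, 0, 1], [0.0022, 0.0041, 0, 0, 1], [0.0022, 0.0041, 0, 0, 1], [0.0025, 0.004, 0, 0, 1], [0.0026, 0.0039, 0, 0, 1], [0.0029, 0.0037, 0, 0, 1], [0.0029, 0.0037, 0, 0, 1]]
  ]
}}

```text
clock: 6.98
tool_pos: [434.2, 409.1, 78.5]
orientation: [-0.011, 0.705, 0.022, 0.709]
contact_force: [-6.4, 13.0, 33.9]
width: 35.5
```

Emit:
{"fn": "carry_out", "kwargs": {
  "deltas": [
    [[0.0032, 0.0035, 0, 0, 1], [0.0032, 0.0034, 0, 0, 1], [0.0034, 0.0032, 0, 0, 1], [0.0035, 0.0031, 0, 0, 1], [0.0037, 0.0029, 0, 0, 1], [0.0038, 0.0028, 0, 0, 1], [0.0039, 0.0025, 0, 0, 1], [0.004, 0.0025, 0, 0, 1], [0, 0, 0, 0, 1]]
  ]
}}

```text
clock: 7.73
tool_pos: [432.4, 428.8, 45.3]
orientation: [-0.014, 0.706, 0.019, 0.708]
contact_force: [-0.5, 4.6, 5.6]
width: 35.2
```

```bash
python3 -c "
from h import *
st()"
```

```text
t 7.73 tcp [432.4 428.8  45.3] F [-0.52  4.59  5.61] w 35.2 q [-1.15  0.42  0.37  1.79 -0.18  0.96 -0.66]
x [ 0.004  0.007 -1.   ] yaw y deg 92.68
```

Emit:
{"fn": "carry_out", "kwargs": {
  "deltas": [
    [[-0.01, 0, 0, 0, 1], [-0.02, 0, 0, 0, 1], [-0.025, 0, 0, 0, 1], [-0.025, 0, 0, 0, 1], [-0.025, 0, 0, 0, 1], [-0.025, 0, 0, 0, 1], [-0.025, 0, 0, 0, 1], [-0.025, 0, 0, 0, 1], [-0.025, 0, 0, 0, 1], [-0.025, 0, 0, 0, 1], [0, 0, 0, 0, 1]]
  ]
}}

```text
clock: 8.65
tool_pos: [433.3, 424.7, 278.8]
orientation: [-0.013, 0.705, 0.017, 0.708]
contact_force: [1.2, 0.2, -1.6]
width: 35.5
```

```bash
python3 -c "
from h import *
s,R=st([496,-100,290])
print(proj('scene',s['tool_pos']))
from bench import snapshot
import cv2
p=snapshot('scene');cv2.imwrite('pics/s2.png',cv2.resize(p['color'][60:240,310:510,::-1],(660,594),interpolation=cv2.INTER_CUBIC))"
```

```text
t 8.65 tcp [433.3 424.7 278.8] F [ 1.16  0.16 -1.64] w 35.5 q [-1.19  0.23  0.41  1.53 -0.09  1.4  -0.73]
x [ 0.004  0.005 -1.   ] yaw y deg 92.45
to go tool mm [ -13.8 -526.8   40.3]
[[427.97866674 138.00826957]]
```

View pics/s2.png

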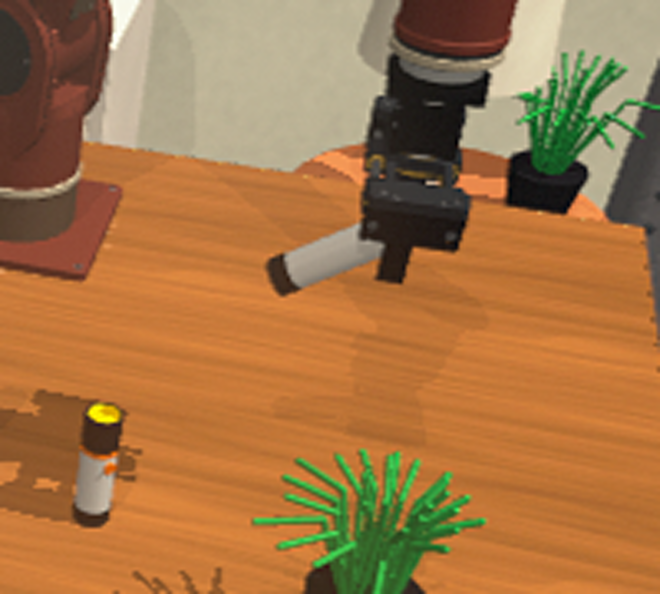

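The torch holds about 20° in the air: tail end centre is near crop (274,277), and the head is hidden behind the gripper. I'll work out its tilt and where it is gripped.

```bash
cat >> h.py <<'E'
def tail(px,cam="scene"):
    from bench import observe
    s=observe();R=Ro.from_quat(s["orientation"]).as_matrix();g=s["tool_pos"]-11*R[:,0];y=R[:,1]
    f=lambda p:proj(cam,g-p[0]*(np.cos(p[1])*y+np.sin(p[1])*np.array([0,0,1])))[0]-px
    r=least_squares(f,[106,.35]);print("grasp",g.round(1),"L",r.x[0].round(1),"tilt",np.degrees(r.x[1]).round(1),r.fun.round(3))
E
python3 - <<'E'
from h import *
for p in((274,277),(276,279),(272,277)):tail(np.array(p)/3.3+[310,60]-.35)
from bench import snapshot
import cv2
p=snapshot('top');cv2.imwrite('pics/t2.png',cv2.resize(p['color'][200:350,20:220,::-1],(800,600),interpolation=cv2.INTER_CUBIC))
E
```

```text
grasp [432.7 424.2 287. ] L 100.7 tilt 25.6 [0. 0.]
grasp [432.7 424.2 287. ] L 99.6 tilt 27.0 [0. 0.]
grasp [432.7 424.2 287. ] L 102.3 tilt 25.4 [0. 0.]
```

View pics/t2.png

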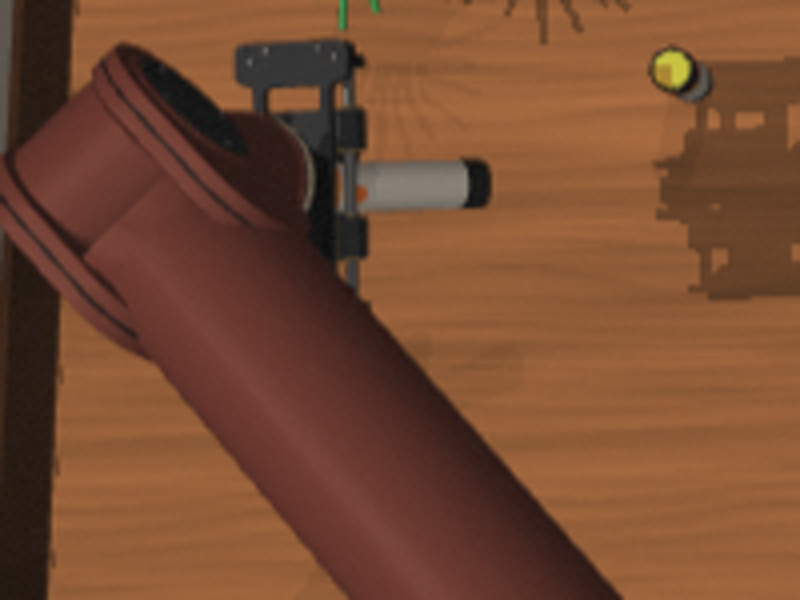

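In the top crop the tail end is at about (490,184), in line with the tool. I'll triangulate it as a check.

Run:
```python
from h import *
X,r=tri(np.array((274,277))/3.3+[310,60]-.35,np.array((489,184))/4+[20,200]-.4);print(X,r)
g=np.array([432.7,424.2,287.]);v=X-g;print(v@u,v@[np.sin(1.615),-np.cos(1.615),0],v[2],np.linalg.norm(v),np.degrees(np.arctan2(-v[2],-v@u)))
c=np.array([496.4,-174.5,70.]);t=np.radians(20);uu=u*np.cos(t)+np.array([0,0,np.sin(t)])
for L in(101,106):
  for zz in (0,40,220):
    gp=c+uu*(L-75)+[0,0,zz];tc=gp-[0,0,11];print(L,zz,"tcp tgt",tc.round(1))
st(tc)
```

```text
[435.56804662 329.87948444 241.49661847] [-1.34018018  0.09499641 -1.33589279  0.19238957]
-94.35511799505981 -1.3027105514818285 -45.50338153238047 104.7623170683237 25.745997444972375
101 0 tcp tgt [ 495.3 -150.1   67.9]
101 40 tcp tgt [ 495.3 -150.1  107.9]
101 220 tcp tgt [ 495.3 -150.1  287.9]
106 0 tcp tgt [ 495.1 -145.4   69.6]
106 40 tcp tgt [ 495.1 -145.4  109.6]
106 220 tcp tgt [ 495.1 -145.4  289.6]
t 8.75 tcp [432.  423.8 273.9] F [-0.72 -0.16 -2.74] w 35.3 q [-1.19  0.23  0.41  1.53 -0.09  1.4  -0.73]
x [ 0.001  0.001 -1.   ] yaw y deg 92.47
to go tool mm [ -16.3 -571.4   38.5]
```

Emit:
{"fn": "carry_out", "kwargs": {
  "deltas": [
    [[-0.016, 0, 0, 0, 1], [0, -0.03, 0.004, 0, 1], [0, -0.03, 0.004, 0, 1], [0, -0.03, 0.004, 0, 1], [0, -0.03, 0.004, 0, 1], [0, -0.03, 0.004, 0, 1], [0, -0.03, 0.004, 0, 1], [0, -0.03, 0.004, 0, 1], [0, -0.03, 0.004, 0, 1], [0, -0.03, 0.004, 0, 1], [0, -0.03, 0.003, 0, 1], [0, -0.03, 0, 0, 1], [0, -0.03, 0, 0, 1], [0, -0.03, 0, 0, 1], [0, -0.03, 0, 0, 1], [0, -0.03, 0, 0, 1], [0, -0.03, 0, 0, 1], [0, -0.03, 0, 0, 1], [0, -0.03, 0, 0, 1], [0, -0.02, 0, 0, 1]]
  ]
}}

```text
clock: 10.42
tool_pos: [493.7, -137.1, 287.9]
orientation: [-0.015, 0.708, 0.014, 0.706]
contact_force: [0.0, 0.6, -3.2]
width: 35.1
```

Emit:
{"fn": "carry_out", "kwargs": {
  "deltas": [
    [[0.02, -0.013, 0, 0, 1], [0.025, 0, 0, 0, 1], [0.025, 0, 0, 0, 1], [0.025, 0, 0, 0, 1], [0.025, 0, 0, 0, 1], [0, 0, 0, 0, 1], [0, 0, 0, 0, 1]]
  ]
}}

```text
clock: 11.0
tool_pos: [494.0, -146.9, 167.9]
orientation: [-0.015, 0.708, 0.015, 0.705]
contact_force: [0.4, -0.5, -1.3]
width: 35.0
```

Run:
```python
from h import *
st([495.2,-147.3,69])
from bench import snapshot
import cv2
p=snapshot('scene');a=cv2.resize(p['color'][100:230,160:300,::-1],(560,520),interpolation=cv2.INTER_CUBIC);cv2.imwrite('pics/s3.png',a)
```

```text
t 11.0 tcp [ 494.  -146.9  167.9] F [ 0.43 -0.54 -1.35] w 35.0 q [-0.66  0.13  0.94  1.9  -0.12  1.16  0.37]
x [-0.004 -0.001 -1.   ] yaw y deg 92.46
to go tool mm [98.9 -0.4  1.6]
```

View pics/s3.png

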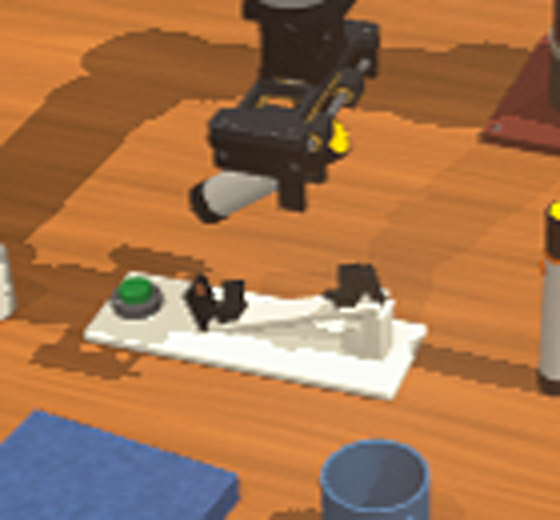

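The torch hangs tilted above the cradle: tail at (199,200), lens at (340,138), aligned with the dock. I'll shift slightly (1.5 mm uphill), then descend to about 19 mm above the seat.

Run:
```python
from h import *
tail(np.array((197,200))/4+[160,100]-.4);tail(np.array((200,202))/4+[160,100]-.4)
```

```text
grasp [ 495.2 -147.1  180.3] L 103.8 tilt 24.8 [0. 0.]
grasp [ 495.2 -147.1  180.3] L 102.1 tilt 26.2 [ 0. -0.]
```

Emit:
{"fn": "carry_out", "kwargs": {
  "deltas": [
    [[0.02, 0.001, 0.0015, 0, 1], [0.02, 0, 0, 0, 1], [0.02, 0, 0, 0, 1], [0.02, 0, 0, 0, 1], [0, 0, 0, 0, 1], [0, 0, 0, 0, 1]]
  ]
}}

```text
clock: 11.55
tool_pos: [497.4, -146.0, 90.1]
orientation: [-0.015, 0.707, 0.015, 0.707]
contact_force: [0.2, 0.1, -0.8]
width: 35.4
```

Run:
```python
from h import *
st([495.2,-147.3,69])
from bench import snapshot
import cv2
a=[cv2.resize(snapshot(n)['color'][y:y+70,x:x+110,::-1],(770,294*490//294),interpolation=cv2.INTER_CUBIC)[:,:] for n,x,y in(("scene",170,130),("top",260,190))]
cv2.imwrite('pics/st4.png',cv2.resize(np.vstack(a),(470,598),interpolation=cv2.INTER_AREA))
```

```text
t 11.55 tcp [ 497.4 -146.    90.1] F [ 0.21  0.14 -0.77] w 35.4 q [-0.59  0.26  0.9   1.98 -0.24  1.01  0.47]
x [-0. -0. -1.] yaw y deg 92.49
to go tool mm [21.1 -1.2 -2.2]
```

View pics/st4.png

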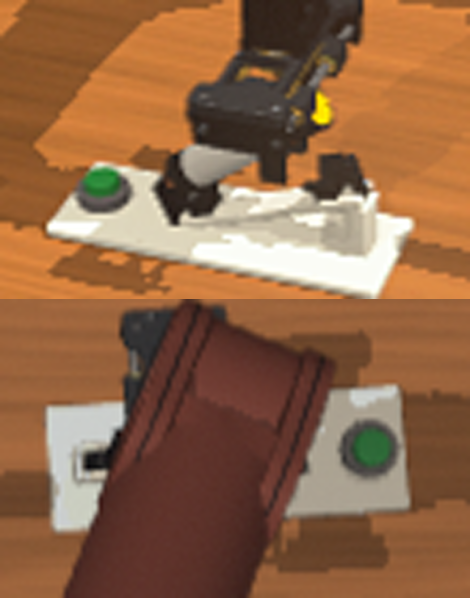

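The scene view shows the tail just behind the low stop, still clear of it; the arm hides the top view. I'll lower slowly and watch the force.

Emit:
{"fn": "carry_out", "kwargs": {
  "deltas": [
    [[0.003, 0, -0.001, 0, 1], [0.003, 0, 0, 0, 1], [0.002, 0, 0, 0, 1], [0.002, 0, 0, 0, 1], [0, 0, 0, 0, 1]]
  ]
}}

```text
clock: 12.07
tool_pos: [495.9, -146.0, 78.9]
orientation: [-0.015, 0.707, 0.015, 0.707]
contact_force: [-1.1, -0.1, -0.4]
width: 35.1
```

Emit:
{"fn": "carry_out", "kwargs": {
  "deltas": [
    [[0.002, 0, 0, 0, 1], [0.002, 0, 0, 0, 1], [0, 0, 0, 0, 1]]
  ]
}}

```text
clock: 12.32
tool_pos: [495.8, -146.2, 74.8]
orientation: [-0.015, 0.707, 0.015, 0.707]
contact_force: [-1.3, -1.4, 0.1]
width: 35.4
```

Emit:
{"fn": "carry_out", "kwargs": {
  "deltas": [
    [[0.002, 0, 0, 0, 1], [0, 0, 0, 0, 1]]
  ]
}}

```text
clock: 12.48
tool_pos: [496.0, -146.2, 72.9]
orientation: [-0.015, 0.707, 0.015, 0.707]
contact_force: [-2.2, -1.7, -0.5]
width: 35.5
```

Emit:
{"fn": "carry_out", "kwargs": {
  "deltas": [
    [[0.0015, 0, 0, 0, 1], [0.001, 0, 0, 0, 1], [0, 0, 0, 0, 1]]
  ]
}}

```text
clock: 12.73
tool_pos: [496.1, -145.9, 70.5]
orientation: [-0.015, 0.707, 0.015, 0.707]
contact_force: [-1.9, 0.3, 1.2]
width: 35.0
```

Emit:
{"fn": "carry_out", "kwargs": {
  "deltas": [
    [[0.001, 0, 0, 0, 1], [0.001, 0, 0, 0, 1], [0, 0, 0, 0, 1]]
  ]
}}

```text
clock: 12.98
tool_pos: [496.2, -145.9, 68.5]
orientation: [-0.016, 0.707, 0.015, 0.707]
contact_force: [-1.7, 0.8, 2.3]
width: 35.1
```

Run:
```python
from h import *
st([495.2,-147.3,69])
from bench import snapshot
import cv2
cv2.imwrite('pics/s5.png',cv2.resize(snapshot("scene")['color'][145:205,178:278,::-1],(800,480),interpolation=cv2.INTER_CUBIC))
```

```text
t 12.98 tcp [ 496.2 -145.9   68.5] F [-1.71  0.8   2.32] w 35.1 q [-0.57  0.3   0.89  2.   -0.28  0.97  0.5 ]
x [-0. -0. -1.] yaw y deg 92.51
to go tool mm [-0.5 -1.4 -1. ]
```

View pics/s5.png

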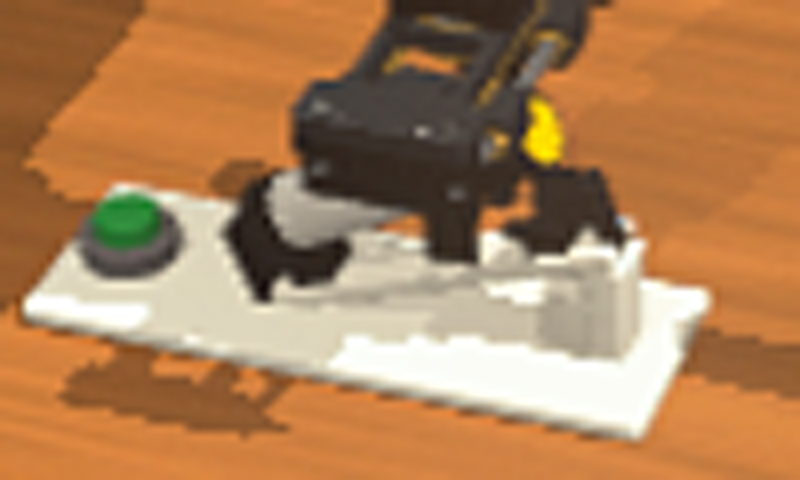

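The tail is in the low saddle, at (290,205). The lens at (543,130) still looks high, so I'll compare it with the predicted seated position.

Run:
```python
from h import *
c=np.array([496.4,-174.5,70.]);
for t in (20,23,26,30):
  t0=np.radians(20);uu=u*np.cos(t0)+np.array([0,0,np.sin(t0)]);tl=c-75*uu
  a=np.radians(t);v=u*np.cos(a)+np.array([0,0,np.sin(a)])
  print(t,"lens px",((proj("scene",tl+150*v)-[178,145])*8)[0].round(0),"grasp z tcp",(tl+104*v)[2]-11, (tl+104*v)[1])
```

```text
20 lens px [560. 173.] grasp z tcp 68.91858415644438 -147.27553349270352
23 lens px [553. 157.] grasp z tcp 73.98452661345931 -149.26911201734998
26 lens px [545. 142.] grasp z tcp 78.93908851663889 -151.52483036859414
30 lens px [533. 121.] grasp z tcp 85.34848925057483 -154.9294402361129
```

Run:
```python
from h import *
from bench import snapshot,observe
import cv2
c=snapshot("scene")["color"];m=cv2.inRange(cv2.cvtColor(c,cv2.COLOR_RGB2HSV),(25,150,100),(35,255,255))
_,_,s,ce=cv2.connectedComponentsWithStats(m);print(s[1:],ce[1:])
s=observe();g=s["tool_pos"]+[0,0,11];print(s["tool_pos"])
# predicted lens outline extents (r=14) for tilt/offset
w=np.array([np.sin(1.615),-np.cos(1.615),0])
for t in(18,20,22,24,26,28,30):
  a=np.radians(t);v=u*np.cos(a)+np.array([0,0,np.sin(a)]);n=-u*np.sin(a)+np.array([0,0,np.cos(a)])
  th=np.linspace(0,6.28,60)[:,None]
  for D in(46,):
    p=proj("scene",g+D*v+15*(np.cos(th)*w+np.sin(th)*n));q=proj("scene",g-104*v)[0];q2=proj("scene",g+D*v)[0]
    print(t,D,"u",p[:,0].min().round(1),p[:,0].max().round(1),"v",p[:,1].min().round(1),p[:,1].max().round(1),"tail",q.round(1),"saddle-tail z",(g-104*v).round(1))
```

```text
[[298 150   9   5  37]
 [244 158   4   7  17]
 [337 182  10   6  44]
 [411 197   2   2   2]
 [431 197   1   1   1]
 [399 199   1   1   1]
 [419 198   1   1   1]
 [420 201   1   1   1]
 [416 202   1   1   1]
 [433 203   1   1   1]
 [419 204   1   1   1]
 [400 207   1   1   1]
 [426 207   1   2   2]
 [430 206   1   2   2]
 [432 206   1   1   1]
 [445 208   1   1   1]
 [413 210   1   1   1]
 [452 211   1   1   1]
 [409 213   2   1   2]
 [415 212   1   4   4]
 [425 212   1   1   1]
 [435 212   1   2   2]
 [449 214   1   1   1]
 [399 216   1   1   1]
 [424 217   1   1   1]
 [447 216   1   1   1]
 [451 217   1   1   1]
 [405 218   1   1   1]
 [409 218   1   1   1]
 [432 219   1   1   1]
 [443 218   1   1   1]
 [416 222   1   1   1]
 [445 222   1   1   1]
 [404 224   1   1   1]
 [394 226   1   1   1]
 [435 232   1   1   1]] [[301.83783784 152.18918919]
 [245.47058824 161.41176471]
 [341.31818182 184.75      ]
 [411.5        197.5       ]
 [431.         197.        ]
 [399.         199.        ]
 [419.         198.        ]
 [420.         201.        ]
 [416.         202.        ]
 [433.    
[... 747 characters left out ...]
35.         232.        ]]
[ 496.1732773  -145.99016822   68.67196366]
18 46 u 246.4 250.4 v 162.8 171.8 tail [209.8 171.3] saddle-tail z [ 500.5 -244.8   47.5]
20 46 u 246.1 250.4 v 162.4 171.4 tail [210.2 172.2] saddle-tail z [ 500.5 -243.6   44.1]
22 46 u 245.8 250.3 v 162.0 171.0 tail [210.6 173. ] saddle-tail z [ 500.4 -242.3   40.7]
24 46 u 245.5 250.2 v 161.6 170.5 tail [211.1 173.9] saddle-tail z [ 500.4 -240.9   37.4]
26 46 u 245.2 250.1 v 161.3 170.1 tail [211.6 174.7] saddle-tail z [ 500.3 -239.4   34.1]
28 46 u 244.9 250.0 v 160.9 169.7 tail [212.1 175.5] saddle-tail z [ 500.2 -237.7   30.8]
30 46 u 244.6 249.9 v 160.6 169.3 tail [212.6 176.3] saddle-tail z [ 500.2 -236.    27.7]
```

Run:
```python
from h import *
w=np.array([np.sin(1.615),-np.cos(1.615),0]);th=np.linspace(0,6.28,60)[:,None]
Z=np.array([0,0,1.])
def out(tl,t):
  a=np.radians(t);v=u*np.cos(a)+Z*np.sin(a);n=-u*np.sin(a)+Z*np.cos(a)
  p=proj("scene",tl+150*v+15*(np.cos(th)*w+np.sin(th)*n))+[.8,.9]
  return "u %.1f %.1f v %.1f %.1f"%(p[:,0].min(),p[:,0].max(),p[:,1].min(),p[:,1].max())
g=np.array([495.2,-147,179.])
print("s3 obs: u ..247 v 130..138.7")
for t in(22,25,28,31,34,37):print(t,out(g-94.4*u-45.5*Z,t), "axis above grasp",-45.5+94.4*np.tan(np.radians(t)))
print("now obs: u 244..248 v 158..165")
c=np.array([496.4,-174.5,70.]);t0=np.radians(20);tl=c-75*(u*np.cos(t0)+Z*np.sin(t0))
for t in(20,23,26,29,32):print(t,out(tl,t))
```

```text
s3 obs: u ..247 v 130..138.7
22 u 246.3 250.9 v 138.8 148.1 axis above grasp -7.359924281161199
25 u 245.1 250.1 v 136.7 146.0 axis above grasp -1.4805570701681319
28 u 243.8 249.2 v 134.7 143.9 axis above grasp 4.693370348843601
31 u 242.4 248.2 v 132.7 141.8 axis above grasp 11.221242436201706
34 u 240.9 247.0 v 130.8 139.7 axis above grasp 18.17360398992509
37 u 239.3 245.8 v 128.9 137.7 axis above grasp 25.635502329703783
now obs: u 244..248 v 158..165
20 u 246.7 250.9 v 163.0 172.0
23 u 245.6 250.2 v 161.1 170.0
26 u 244.5 249.4 v 159.2 168.0
29 u 243.2 248.5 v 157.3 166.1
32 u 241.8 247.5 v 155.4 164.1
```

Both views agree that the torch sits higher in the fingers and steeper (about 29°) than I assumed. The tail is down but the head is still about 20 mm high. I'll continue lowering along the arc about the tail.

Emit:
{"fn": "carry_out", "kwargs": {
  "deltas": [
    [[0.001, 0.0006, 0, 0, 1], [0.001, 0.0006, 0, 0, 1], [0.001, 0.0006, 0, 0, 1], [0.001, 0.0006, 0, 0, 1], [0, 0, 0, 0, 1]]
  ]
}}

```text
clock: 13.5
tool_pos: [496.0, -143.3, 64.5]
orientation: [-0.016, 0.707, 0.016, 0.707]
contact_force: [-2.2, 0.5, 1.7]
width: 35.3
```

Emit:
{"fn": "carry_out", "kwargs": {
  "deltas": [
    [[0.001, 0.0005, 0, 0, 1], [0.001, 0.0005, 0, 0, 1], [0.001, 0.0005, 0, 0, 1], [0.001, 0.0005, 0, 0, 1], [0, 0, 0, 0, 1]]
  ]
}}

```text
clock: 13.92
tool_pos: [495.9, -141.4, 60.5]
orientation: [-0.016, 0.707, 0.015, 0.707]
contact_force: [-1.4, 0.8, 1.6]
width: 35.3
```

```bash
cat >> h.py <<'E'
def yel(name):
    import cv2
    from bench import snapshot
    c=snapshot("scene")["color"];m=cv2.inRange(cv2.cvtColor(c,cv2.COLOR_RGB2HSV),(25,150,100),(35,255,255))
    _,_,s,ce=cv2.connectedComponentsWithStats(m)
    print("lens blob",[(s[i],ce[i].round(1)) for i in range(1,len(s)) if s[i][4]>3 and 225<ce[i][0]<265])
    cv2.imwrite(f"pics/{name}.png",cv2.resize(c[145:205,178:278,::-1],(800,480),interpolation=cv2.INTER_CUBIC))
E
python3 -c "
from h import *
st();yel('s6')"
```

```text
t 13.92 tcp [ 495.9 -141.4   60.5] F [-1.38  0.76  1.64] w 35.3 q [-0.57  0.31  0.88  2.01 -0.29  0.95  0.5 ]
x [-0. -0. -1.] yaw y deg 92.51
lens blob [(array([246, 161,   3,   7,  14], dtype=int32), array([247.2, 164.4]))]
```

Emit:
{"fn": "carry_out", "kwargs": {
  "deltas": [
    [[0.001, 0.0004, 0, 0, 1], [0.001, 0.0004, 0, 0, 1], [0.001, 0.0004, 0, 0, 1], [0, 0, 0, 0, 1]]
  ]
}}

```text
clock: 14.3
tool_pos: [495.9, -140.3, 57.5]
orientation: [-0.015, 0.707, 0.015, 0.707]
contact_force: [-1.1, 1.3, 1.4]
width: 35.4
```

Emit:
{"fn": "carry_out", "kwargs": {
  "deltas": [
    [[0.001, 0.0004, 0, 0, 1], [0.001, 0.0004, 0, 0, 1], [0, 0, 0, 0, 1]]
  ]
}}

```text
clock: 14.55
tool_pos: [495.8, -139.5, 55.5]
orientation: [-0.015, 0.707, 0.015, 0.707]
contact_force: [-1.2, 0.7, 2.0]
width: 35.4
```

```bash
python3 -c "
from h import *
st();yel('s7')"
```

```text
t 14.55 tcp [ 495.8 -139.5   55.5] F [-1.25  0.67  2.  ] w 35.4 q [-0.57  0.31  0.87  2.02 -0.3   0.94  0.5 ]
x [-0. -0. -1.] yaw y deg 92.5
lens blob [(array([247, 163,   3,   7,  14], dtype=int32), array([247.9, 165.9]))]
```

View pics/s7.png

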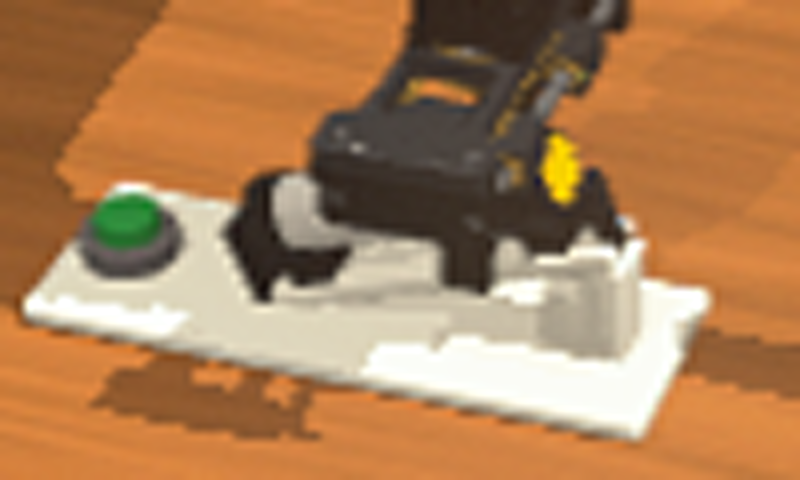

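The lens is now at (562,170) against a predicted seat near (565,178), so it is only a few mm high. I'll go on until the force rises.

Emit:
{"fn": "carry_out", "kwargs": {
  "deltas": [
    [[0.001, 0.0003, 0, 0, 1], [0.001, 0.0003, 0, 0, 1], [0, 0, 0, 0, 1]]
  ]
}}

```text
clock: 14.85
tool_pos: [495.8, -138.9, 53.6]
orientation: [-0.015, 0.707, 0.015, 0.707]
contact_force: [-1.8, 2.1, 1.9]
width: 35.2
```

Emit:
{"fn": "carry_out", "kwargs": {
  "deltas": [
    [[0.001, 0.0003, 0, 0, 1], [0.001, 0.0002, 0, 0, 1], [0, 0, 0, 0, 1]]
  ]
}}

```text
clock: 15.1
tool_pos: [495.6, -138.8, 52.8]
orientation: [-0.015, 0.707, 0.015, 0.707]
contact_force: [-11.3, 3.4, 23.4]
width: 35.2
```

```bash
python3 -c "
from h import *
st();yel('s8')"
```

```text
t 15.1 tcp [ 495.6 -138.8   52.8] F [-11.26   3.4   23.37] w 35.2 q [-0.56  0.32  0.87  2.02 -0.3   0.94  0.51]
x [-0.     0.001 -1.   ] yaw y deg 92.45
lens blob [(array([247, 163,   3,   7,  12], dtype=int32), array([248.1, 166.1]))]
```

Contact: the force jumped to 23 N and the lens blob's top row is 163, matching the seated prediction. I'll relieve the press, hold, and look.

Emit:
{"fn": "carry_out", "kwargs": {
  "deltas": [
    [[-0.0006, 0, -0.0008, 0, 1], [0, 0, 0, 0, 1], [0, 0, 0, 0, 1], [0, 0, 0, 0, 1]]
  ]
}}

```text
clock: 15.48
tool_pos: [495.3, -138.8, 52.7]
orientation: [-0.015, 0.707, 0.015, 0.707]
contact_force: [-2.8, 1.1, 8.7]
width: 35.4
```

```bash
python3 -c "
from h import *
st();yel('s9')"
```

```text
t 15.48 tcp [ 495.3 -138.8   52.7] F [-2.84  1.12  8.66] w 35.4 q [-0.57  0.32  0.87  2.02 -0.3   0.93  0.5 ]
x [ 0.001 -0.    -1.   ] yaw y deg 92.49
lens blob [(array([247, 163,   3,   7,  12], dtype=int32), array([248.1, 166.1]))]
```

The picture limit is reached, so I go on with numbers. The lens blob agrees with the seated pose and the grip is unloaded. Releasing now, then checking with the lens blob.

Emit:
{"fn": "carry_out", "kwargs": {
  "deltas": [
    [[0, 0, 0, 0, 0.45], [0, 0, 0, 0, 0.45], [0, 0, 0, 0, 0.4], [0, 0, 0, 0, 0.4], [0, 0, 0, 0, 0], [0, 0, 0, 0, 0], [0, 0, 0, 0, 0], [0, 0, 0, 0, 0], [0, 0, 0, 0, 0], [0, 0, 0, 0, 0]]
  ]
}}

```text
clock: 16.37
tool_pos: [495.0, -138.5, 52.3]
orientation: [-0.015, 0.707, 0.015, 0.707]
contact_force: [0.1, 0.6, -0.4]
width: 82.8
```

```bash
python3 -c "
from h import *
st();yel('s10')"
```

```text
t 16.37 tcp [ 495.  -138.5   52.3] F [ 0.09  0.64 -0.4 ] w 82.8 q [-0.57  0.32  0.87  2.02 -0.3   0.93  0.5 ]
x [ 0. -0. -1.] yaw y deg 92.49
lens blob [(array([248, 163,   2,   7,  11], dtype=int32), array([248.4, 165.8]))]
```

Emit:
{"fn": "carry_out", "kwargs": {
  "deltas": [
    [[-0.01, 0, 0, 0, 0], [-0.02, 0, 0, 0, 0], [-0.025, 0, 0, 0, 0], [-0.025, 0, 0, 0, 0], [-0.025, 0, 0, 0, 0], [-0.025, 0, 0, 0, 0], [-0.02, 0, 0, 0, 0], [0, -0.025, -0.03, 0, 0], [0, -0.025, -0.03, 0, 0], [0, 0, -0.03, 0, 0], [0, 0, 0, 0, 0]]
  ]
}}

```text
clock: 17.33
tool_pos: [402.7, -195.2, 203.1]
orientation: [-0.011, 0.706, 0.015, 0.708]
contact_force: [-0.0, -0.2, -1.7]
width: 86.8
```

Run:
```python
from h import *
from bench import snapshot
import cv2
st();yel('s11')
w=np.array([np.sin(1.615),-np.cos(1.615),0]);th=np.linspace(0,6.28,60)[:,None];Z=np.array([0,0,1.])
c0=np.array([496.4,-174.5,70.])
for t in(18,20,22):
  a=np.radians(t);v=u*np.cos(a)+Z*np.sin(a);n=-u*np.sin(a)+Z*np.cos(a)
  a0=np.radians(20);tl=c0-75*(u*np.cos(a0)+Z*np.sin(a0))
  p=proj("scene",tl+150*v+16.5*(np.cos(th)*w+np.sin(th)*n))+[.8,.9];print(t,p.min(0).round(1),p.max(0).round(1),p.mean(0).round(1))
# rough ascii of top view: torch silhouette columns/rows
c=snapshot("top")["color"];hsv=cv2.cvtColor(c,cv2.COLOR_RGB2HSV)
cv2.imwrite("pics/t11.png",c[:,:,::-1])
for r in range(214,240):
  print(r,"".join("G" if 45<h<85 and s>90 else "O" if (h<20 and s>150 and v>150) else "Y" if 22<h<38 and s>120 else "#" if v<70 else "." if s<60 else "-" for h,s,v in hsv[r,266:358].astype(int)))
tl=c0-75*(u*np.cos(a0)+Z*np.sin(a0))
for nme,X in(("tail",tl),("lens",2*c0-tl),("stopL",c0+(tl-c0)*79/75),("stopH",c0-(tl-c0)*79/75)):print(nme,(proj("top",X)[0]-[266,0]).round(1))
```

```text
t 17.33 tcp [ 402.7 -195.2  203.1] F [-0.04 -0.17 -1.74] w 86.8 q [-0.67 -0.2   0.94  2.    0.16  1.26  0.25]
x [ 0.003  0.006 -1.   ] yaw y deg 92.1
lens blob [(array([248, 163,   2,   7,  11], dtype=int32), array([248.4, 165.8]))]
18 [247.1 163.9] [251.5 173.7] [249.3 168.8]
20 [246.4 162.6] [251.1 172.4] [248.8 167.5]
22 [245.8 161.3] [250.7 171.1] [248.2 166.2]
214 ------------------......................................................................----
215 -----...................................................................................-OOO
216 -----...................................................................................-OOO
217 OOO--...................................................................................-OOO
218 OO---...................................................................................-OOO
219 OOO--............................................................####...................--OO
220 OOOO-...........................................##.###########..#####..........---......---O
221 OOOO-................######................######
[... 1167 characters left out ...]
#######-----#---#------##-#####-.....---
234 ------.....................................################-----#---#-------------########-#
235 ------.....................................################-----#---#------------------#####
236 ------.....................................#-#.###########------#---#-----------------------
237 ------...........................................#########------#---#-----------------------
238 ------...........................................#########------#---#-----------------------
239 ------...........................................##...####------#---#-----------------------
tail [ 61.1 225.2]
lens [ 19.9 226.8]
stopL [ 62.1 225.2]
stopH [ 18.8 226.8]
```

The torch stayed put after release. In the top view it runs along the seated line (rows 222–231, centre 226.5 against 226.8 expected), with its head just inside the high stop. Next is the button, with closed fingers.

Emit:
{"fn": "carry_out", "kwargs": {
  "deltas": [
    [[0, -0.02, 0.0157, 0, 1], [0, -0.02, 0.0157, 0, 1], [0, -0.02, 0.0157, 0, 1], [0, -0.02, 0.0157, 0, 1], [0, -0.02, 0.0157, 0, 1], [0, -0.02, 0.0156, 0, 1], [0.025, 0, 0, 0, 1], [0.025, 0, 0, 0, 1], [0.025, 0, 0, 0, 1], [0.025, 0, 0, 0, 1], [0.025, 0, 0, 0, 1], [0, 0, 0, 0, 1], [0, 0, 0, 0, 1], [0, 0, 0, 0, 1]]
  ]
}}

```text
clock: 18.6
tool_pos: [507.3, -308.6, 78.2]
orientation: [-0.016, 0.707, 0.015, 0.707]
contact_force: [-0.0, -0.1, 0.9]
width: 3.4
```

```bash
python3 -c "
from h import *
st([502,-311,26])"
```

```text
t 18.6 tcp [ 507.3 -308.6   78.2] F [-0.03 -0.06  0.88] w 3.4 q [-0.29  0.51  0.98  1.81 -0.48  1.07  0.91]
x [-0.    -0.001 -1.   ] yaw y deg 92.53
to go tool mm [52.2 -2.1 -5.4]
```

Emit:
{"fn": "carry_out", "kwargs": {
  "deltas": [
    [[0.01, -0.002, -0.0055, 0, 1], [0.01, 0, 0, 0, 1], [0.01, 0, 0, 0, 1], [0, 0, 0, 0, 1]]
  ]
}}

```text
clock: 18.93
tool_pos: [500.2, -309.5, 45.4]
orientation: [-0.015, 0.708, 0.016, 0.706]
contact_force: [0.4, 1.0, -1.5]
width: 0.7
```

Emit:
{"fn": "carry_out", "kwargs": {
  "deltas": [
    [[0.002, 0, 0, 0, 1], [0.002, 0, 0, 0, 1], [0.002, 0, 0, 0, 1], [0, 0, 0, 0, 1]]
  ]
}}

```text
clock: 19.27
tool_pos: [501.3, -310.5, 41.3]
orientation: [-0.015, 0.707, 0.015, 0.707]
contact_force: [0.2, 0.8, 1.4]
width: 0.3
```

Emit:
{"fn": "carry_out", "kwargs": {
  "deltas": [
    [[0.002, 0, 0, 0, 1], [0.002, 0, 0, 0, 1], [0, 0, 0, 0, 1]]
  ]
}}

```text
clock: 19.52
tool_pos: [501.3, -310.6, 37.3]
orientation: [-0.016, 0.707, 0.015, 0.707]
contact_force: [-0.8, -0.7, 3.0]
width: 0.7
```

Emit:
{"fn": "carry_out", "kwargs": {
  "deltas": [
    [[0.001, 0, 0, 0, 1], [0.001, 0, 0, 0, 1], [0, 0, 0, 0, 1]]
  ]
}}

```text
clock: 19.77
tool_pos: [501.3, -310.6, 36.3]
orientation: [-0.015, 0.707, 0.016, 0.707]
contact_force: [-3.0, 2.7, 14.6]
width: 0.7
```

Emit:
{"fn": "carry_out", "kwargs": {
  "deltas": [
    [[0.001, 0, 0, 0, 1], [0.0005, 0, 0, 0, 1], [0, 0, 0, 0, 1]]
  ]
}}

```text
clock: 20.02
tool_pos: [501.4, -310.7, 36.0]
orientation: [-0.015, 0.706, 0.016, 0.707]
contact_force: [-8.1, 6.7, 29.2]
width: 0.3
```

It hit the hard stop: the spring gave 1.4–3 N over the travel, then 29 N at the bottom. Now I release, move clear and check.

Emit:
{"fn": "carry_out", "kwargs": {
  "deltas": [
    [[-0.002, 0, 0, 0, 1], [-0.003, 0, 0, 0, 1], [-0.005, 0, 0, 0, 1], [-0.02, 0, 0, 0, 1], [-0.025, 0, 0, 0, 1], [-0.025, 0, 0, 0, 1], [-0.025, 0, 0, 0, 1], [-0.025, 0, 0, 0, 1], [-0.025, 0, 0, 0, 1], [0, -0.025, -0.02, 0, 1], [0, -0.025, -0.02, 0, 1], [0, -0.025, -0.02, 0, 1], [0, -0.025, -0.02, 0, 1], [0, 0, 0, 0, 1]]
  ]
}}

```text
clock: 21.18
tool_pos: [419.6, -419.2, 189.4]
orientation: [-0.013, 0.707, 0.012, 0.707]
contact_force: [-1.4, -0.3, 0.2]
width: 0.7
```

Run:
```python
from h import *
from bench import snapshot
import cv2
st();yel('s12')
c=snapshot("top")["color"];hsv=cv2.cvtColor(c,cv2.COLOR_RGB2HSV)
for r in range(214,240):
  print(r,"".join("G" if 45<h<85 and s>90 else "O" if (h<20 and s>150 and v>150) else "Y" if 22<h<38 and s>120 else "#" if v<70 else "." if s<60 else "-" for h,s,v in hsv[r,266:358].astype(int)))
old=d["top"]["color"].astype(int);df=np.abs(c.astype(int)-old).sum(2)
for n,(x,y) in dict(mug=(253,160),book=(319,153),clock=(395,211),plant=(110,183),torch_a=(187,217),torch_c=(232,234)).items():print(n,df[y-12:y+13,x-12:x+13].mean().round(1))
```

```text
t 21.18 tcp [ 419.6 -419.2  189.4] F [-1.45 -0.28  0.22] w 0.7 q [-0.14  0.4   1.09  1.7  -0.37  1.26  1.06]
x [-0.001 -0.002 -1.   ] yaw y deg 92.0
lens blob [(array([248, 163,   2,   7,  11], dtype=int32), array([248.4, 165.8]))]
214 ------------------......................................................................----
215 -----...................................................................................-OOO
216 -----...................................................................................-OOO
217 OO---...................................................................................-OOO
218 O----...................................................................................-OOO
219 OOOO-...................................................................................--OO
220 OOOO-................................................#####.....................---......---O
221 OOOO-................######................................######.............GGGGGG....---O
222 OOOO-................###########--..........................#####............GGGGGGGG...
[... 1017 characters left out ...]
...................................................--O
234 ------...................................................................................--O
235 ------...................................................................................--O
236 ------....................................................................................--
237 ------....................................................................................--
238 ------....................................................................................--
239 ------.................................................................................-----
mug 5.7
book 6.7
clock 119.7
plant 5.6
torch_a 22.1
torch_c 7.3
```

The clock's difference is probably the arm overhead. I'll check the bystanders in the scene view.

Run:
```python
from h import *
from bench import snapshot
import cv2
c=snapshot("scene")["color"];cg=cv2.cvtColor(c,cv2.COLOR_RGB2GRAY);o=cv2.cvtColor(d["scene"]["color"],cv2.COLOR_RGB2GRAY)
print([round(float(np.abs(cg.astype(int)-o)[y-10:y+11,x-10:x+11].mean()),1) for x,y in((149,168),(254,230),(183,226),(420,250),(339,200),(301,175))])
for x,y in((149,168),(254,230),(183,226),(420,250),(339,200),(301,175)):
    t=o[y-13:y+14,x-13:x+14];r=cv2.matchTemplate(cg[y-30:y+31,x-30:x+31],t,cv2.TM_CCOEFF_NORMED);_,mx,_,l=cv2.minMaxLoc(r);print((x,y),"shift px",l[0]-17,l[1]-17,"score",round(mx,2))
```

```text
[1.2, 1.1, 1.1, 1.4, 3.0, 5.1]
(149, 168) shift px 0 0 score 1.0
(254, 230) shift px 0 0 score 1.0
(183, 226) shift px 0 0 score 0.99
(420, 250) shift px 0 0 score 1.0
(339, 200) shift px 0 0 score 0.98
(301, 175) shift px 0 0 score 0.89
```

Nothing else has moved, the button looks up, the torch is unmoved and the arm is clear. Handing in.

```bash
python3 -c "
from bench import *
print(finish_job())"
```

```text
the job is handed in; nothing more can be done
None
```

The middle torch is lying in the cradle with its lens at the high end. The green button was pressed to its stop and let up again, and the job is handed in at about 21 s of robot time.

**How it went:** The tool can only turn about its vertical axis, so I tilted the torch in the fingers by pivoting its tail on the table. I then lowered it, still gripped, into both saddles. The torch slid up in the grip while tilting and came out steeper than I first estimated (about 34°, not 25°). I corrected for that while lowering, until the force showed firm contact.

**Last checks:**
- **Torch:** the lens shifted by no more than about 0.3 px when I let go, and not at all through the button press. It is within about 1 px of the seated prediction in the parts I could see, and the torch's sides are centred on the seated line in the top view. Measurement error is about 2 mm. I judged the tail only roughly, from the top view.
- **Button:** the fingers met a soft spring and then a hard stop, reaching 29 N. Afterwards the button looks the same from above as before the press; I did not measure its height.
- **Bystanders and other torches:** the scene view shows no shift in any of them. The long torch's match was weaker (0.89), which I put down to changed shadows. In the top view the clock area differed strongly, most likely because the arm was over it; the scene view shows the clock unmoved.

I used all 12 pictures before releasing the torch, so the later checks are numeric only. The arm was clear and touching nothing at the end.

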